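# Unstack the lidded pots onto their coasters

### The arm

A 7-joint arm with a two-finger parallel gripper is mounted at the origin on a cart in front of the work surface, level with it; the furniture and walls round the work are solid. World frame = base frame: x ahead of the robot, y to its left, z up, the work surface at z = 0. Lengths are in m, angles in rad, forces in N, time in s.
With the tool pointing down it reaches from about 0.375 to 0.925 m from the base axis. Payload 3.1 kg.
Tool frame: the origin (TCP) lies at the very end of the fingers, on their centre line; the grasp point (between the pads) lies behind it (r.pinch_z is the z of the grasp point in the tool frame, in m); z points along the fingers, y is the line along which they close (so a half turn about z gives the same grasp; the last joint's range is limited). The gripper opens to 85 mm and grips with 20 to 120 N. Pads are 22 mm wide; open, the fingers measure 114 mm over their backs; the gripper's body (76 mm by 85 mm) begins 54 mm behind the grasp point. The pads swing forward as they close: fully open they stand 13 mm farther back than shut.
Start: joints at [-1.326, 0.383, 0.044, 1.598, -0.018, 1.161, -0.05], TCP at [0.218, 0.612, 0.231] pointing down, gripper open.
Joint ranges: [-2.61, 2.61], [-0.41, 2.15], [-1.48, 1.57], [0, 2.5], [-1.57, 4.71], [0.05, 1.97], [-2.85, 2.85]. Speed limits (rad/s): [2.79, 2.79, 3.14, 3.14, 3.14, 3.14, 3.14].

### API

Orientations are given as a unit quaternion [x, y, z, w].
In Python, from rig import r gives the robot as it stands. The module is installed in compiled form; this text tells all that it offers.
- The arm moves only by the tool move_arm, never from a script. Its argument "steps" is one flat list of numbers, 4 for each row, row after row: the shift along the world's x, y, z each as a share of 0.2 m, from -1 to 1, then the turn about the world's z as a share of 90 degrees, from -1 to 1. In form: [tx, ty, tz, spin, tx, ty, tz, spin, ...]. A call has 1 to 12 rows; each row is the pose to reach, as a shift and turn from the pose commanded when the call began; what a row does not reach only later rows make up. A row lasts 1/8 s, in which the tool goes at most 62.5 mm and 10.7 degrees, less where a joint would pass 70% of its speed; a pose out of reach is approached as far as the arm can. A call with a number of a shift or a turn outside -1 to 1 is refused whole. A call with a gripper value outside its range is refused whole. "claw" is the opening, from 0 (shut) to 1 (fully open), set as the call begins (left out, the last holds). The fingers move at their own pace and stop on an object; "squeeze" is the grip in N (left out, the last holds). Time passes only in rows, so rows that repeat a pose let the fingers close. It gives the time, the measured TCP pose, the force, the opening and the grip force at its end, in the units of the state.
- r.get_obs(): the state, without advancing time (a new reading comes with each control period).
- r.capture(name): name is "scene" or "top" or "wrist"; returns (picture, depth): 480x640x3 uint8, blue, green, red; 480x640 float32, m along the optical axis (not along the pixel's ray), 0 where there is no reading.
- r.camera_params(name): a dict with "K" (3x3 intrinsics, pixels), "dist_coeffs" ([k1, k2, p1, p2, k3] as OpenCV has them; the pictures are not rectified), "eye" and "rotation" of the camera in the world; the wrist camera has in their place "mount" (4x4, takes a point from camera to tool coordinates, whose origin is the TCP and whose axes are the flange's). Camera axes: x right, y down, z forward; pixel columns grow to the right and rows downward; lengths in m; the calibration is good to about 2 mm. A picture is of the moment at which its call begins: read the wrist's pose just before it. camera_params takes no time and is no camera call.
- r.finish_job(): hands the job in; it is judged then, once.
The state is a dict: "time": time; "joints": joint angles; "joint_velocities": joint speeds; "effort": joint torques, N m; "ee_pos": TCP position; "tcp_rot": TCP orientation; "ft_force": force on the tool from outside, world axes, zero at the start; "ft_torque": the same for the moment, N m; "width": finger opening in m; "grasp_force": force on a finger pad.
Only numpy, scipy, OpenCV 4.12 (cv2) and the standard library are available. Lean on these libraries where they do the work, as an engineer would, in place of code of your own. Each camera call takes 0.05 s, during which the arm holds its last target. There are 200 camera calls.

### The job

Take the two stacks of lidded pots apart, one pot at a time from the top, and set each pot upright and centred on the coaster of the same colour as its lid. Set the pots down rather than dropping them, do not knock any over, and leave all five standing free.

Things in the scene. Friction and masses are not known exactly. Their poses are not given: they have to be found in the camera images.
- pot_black: loose round steel storage pot with a flat black lid fixed on, small: plain upright cylinder 38 mm in diameter, 36 mm high with its lid, under 0.3 kg; origin at the centre of its underside, z up along its axis, yaw of no meaning. At the start it stands on top of one of the medium pots.
- pot_red: loose round steel storage pot with a flat red lid fixed on, medium: plain upright cylinder 51 mm in diameter, 40 mm high with its lid, under 0.3 kg; origin at the centre of its underside, z up along its axis, yaw of no meaning. At the start it stands on one of the two large pots, perhaps with the small pot on it.
- pot_yellow: loose round steel storage pot with a flat yellow lid fixed on, medium: plain upright cylinder 51 mm in diameter, 40 mm high with its lid, under 0.3 kg; origin at the centre of its underside, z up along its axis, yaw of no meaning. At the start it stands on one of the two large pots, perhaps with the small pot on it.
- pot_blue: loose round steel storage pot with a flat blue lid fixed on, large: plain upright cylinder 66 mm in diameter, 46 mm high with its lid, under 0.3 kg; origin at the centre of its underside, z up along its axis, yaw of no meaning. At the start it stands on the worktop with a medium pot on it.
- pot_green: loose round steel storage pot with a flat green lid fixed on, large: plain upright cylinder 66 mm in diameter, 46 mm high with its lid, under 0.3 kg; origin at the centre of its underside, z up along its axis, yaw of no meaning. At the start it stands on the worktop with a medium pot on it.
- coaster_black: flat round black coaster with a thin pale ring, 84 mm in diameter, 5 mm thick, fixed to the worktop; origin at the centre of its underside (on the worktop, z = 0), so its top is 5 mm above the origin. (A wall cabinet hangs over the back, 0.45 m up, from about x = 0.58 m on and y = -0.09 m leftward: keep the wrist clear, drawing the hand back before swinging round.)
- coaster_red: flat round red coaster with a thin pale ring, 84 mm in diameter, 5 mm thick, fixed to the worktop; origin at the centre of its underside (on the worktop, z = 0), so its top is 5 mm above the origin.
- coaster_yellow: flat round yellow coaster with a thin pale ring, 84 mm in diameter, 5 mm thick, fixed to the worktop; origin at the centre of its underside (on the worktop, z = 0), so its top is 5 mm above the origin.
- coaster_blue: flat round blue coaster with a thin pale ring, 84 mm in diameter, 5 mm thick, fixed to the worktop; origin at the centre of its underside (on the worktop, z = 0), so its top is 5 mm above the origin.
- coaster_green: flat round green coaster with a thin pale ring, 84 mm in diameter, 5 mm thick, fixed to the worktop; origin at the centre of its underside (on the worktop, z = 0), so its top is 5 mm above the origin.
Not all that is in view belongs to the job. Several things have the shape of the coaster_blue; the one meant has the colours described above.

How it is judged:
At the end, for the whole second after the job is handed in: Each of the five pots stands upright (within 0.1 rad) on the coaster of its lid's colour, its axis within 12 mm of the coaster's centre, resting on the coaster, at rest and released (horizontal distance between pot_black and coaster_black below 0.012 m and height (world z) of pot_black between 0.002 and 0.009 m and angle between each of pot_black, pot_red, pot_yellow, pot_blue, pot_green's own z axis and vertical below 0.1 rad and linear speed of each of pot_black, pot_red, pot_yellow, pot_blue, pot_green below 0.02 m/s and angular speed of each of pot_black, pot_red, pot_yellow, pot_blue, pot_green below 0.2 rad/s and contact force between the fingers and pot_black below 0.1 N and horizontal distance between pot_red and coaster_red below 0.012 m and height (world z) of pot_red between 0.002 and 0.009 m and contact force between the fingers and pot_red below 0.1 N and horizontal distance between pot_yellow and coaster_yellow below 0.012 m and height (world z) of pot_yellow between 0.002 and 0.009 m and contact force between the fingers and pot_yellow below 0.1 N and horizontal distance between pot_blue and coaster_blue below 0.012 m and height (world z) of pot_blue between 0.002 and 0.009 m and contact force between the fingers and pot_blue below 0.1 N and horizontal distance between pot_green and coaster_green below 0.012 m and height (world z) of pot_green between 0.002 and 0.009 m and contact force between the fingers and pot_green below 0.1 N); the robot touches nothing.
It fails at once if a pot is tipped by more than 0.6 rad (angle between any of pot_black, pot_red, pot_yellow, pot_blue, pot_green's own z axis and vertical above 0.6 rad).
It fails at once if a pot is lifted with another still standing on it ((height (world z) of pot_blue above 0.03 m and horizontal distance between pot_red and pot_blue below 0.025 m and z of pot_red in the frame of pot_blue between 0.03 and 0.06 m) or (height (world z) of pot_green above 0.03 m and horizontal distance between pot_red and pot_green below 0.025 m and z of pot_red in the frame of pot_green between 0.03 and 0.06 m) or (height (world z) of pot_blue above 0.03 m and horizontal distance between pot_yellow and pot_blue below 0.025 m and z of pot_yellow in the frame of pot_blue between 0.03 and 0.06 m) or (height (world z) of pot_green above 0.03 m and horizontal distance between pot_yellow and pot_green below 0.025 m and z of pot_yellow in the frame of pot_green between 0.03 and 0.06 m) or (height (world z) of pot_red above 0.075 m and horizontal distance between pot_black and pot_red below 0.025 m and z of pot_black in the frame of pot_red between 0.03 and 0.06 m) or (height (world z) of pot_yellow above 0.075 m and horizontal distance between pot_black and pot_yellow below 0.025 m and z of pot_black in the frame of pot_yellow between 0.03 and 0.06 m)).
It fails at once if a pot is dropped (falls free of the fingers faster than 0.7 m/s, about 25 mm) ((linear speed of pot_black above 0.7 m/s and contact force between the fingers and pot_black below 0.1 N) or (linear speed of pot_red above 0.7 m/s and contact force between the fingers and pot_red below 0.1 N) or (linear speed of pot_yellow above 0.7 m/s and contact force between the fingers and pot_yellow below 0.1 N) or (linear speed of pot_blue above 0.7 m/s and contact force between the fingers and pot_blue below 0.1 N) or (linear speed of pot_green above 0.7 m/s and contact force between the fingers and pot_green below 0.1 N)).
It also fails if it takes over 128 s, if anything falls off the work surface, if the arm or the gripper's body presses on something with over 40 N, if the wrist force passes 120 N, or if a joint passes its speed limit or range.

## Working session

There is one attempt and no reset: what is moved stays moved. The work goes in short steps, Python scripts to look and compute and a tool call to move; the robot and the scene stay as the last step left them, time stands still between calls to the robot, and variables do not carry over. Pictures are saved under pics/ and viewed, at most 14 in all, crops included, and the job is handed in when it is done.

Besides the shell and the picture viewer there is one more tool, called after "Emit:" by a JSON object that holds its "fn" and its "kwargs", one argument or row to a line. move_arm: Moves the arm, as the interface text tells. Its arguments: {"type":"object","properties":{"steps":{"type":"array","items":{"type":"number"}},"claw":{"type":"number"},"squeeze":{"type":"number"}},"required":["steps"]}

```bash
mkdir -p pics; python3 - <<'E'
from rig import r
import cv2,numpy as np
o=r.get_obs()
print(o['time'],o['ee_pos'],o['tcp_rot'],o['width'],r.pinch_z)
for n in ('scene','top'):
    p,d=r.capture(n); cv2.imwrite(f'pics/{n}0.png',p); np.save(f'{n}0.npy',d)
    print(n,r.camera_params(n))
E
```

```text
0.0 [0.21817048 0.61125737 0.22986195] [ 1.70532979e-01  9.85351055e-01 -1.33292185e-03 -1.59598770e-04] 0.08510190893337653 -0.0187
scene {'K': array([[458.93469437,   0.        , 323.17369537],
       [  0.        , 458.93469437, 237.94294877],
       [  0.        ,   0.        ,   1.        ]]), 'dist_coeffs': array([-0.09823679,  0.        ,  0.        ,  0.        ,  0.        ]), 'eye': array([-0.203052  ,  0.80463346,  0.51841798]), 'rotation': array([-0.28535876,  0.78461334, -0.51384858,  0.19726105])}
top {'K': array([[605.81282562,   0.        , 314.68091402],
       [  0.        , 605.81282562, 241.22227189],
       [  0.        ,   0.        ,   1.        ]]), 'dist_coeffs': array([-0.06416329,  0.        ,  0.        ,  0.        ,  0.        ]), 'eye': array([0.18944551, 0.03242022, 1.46591081]), 'rotation': array([-0.69409435,  0.71289493, -0.06386842,  0.07703682])}
```

View pics/top0.png

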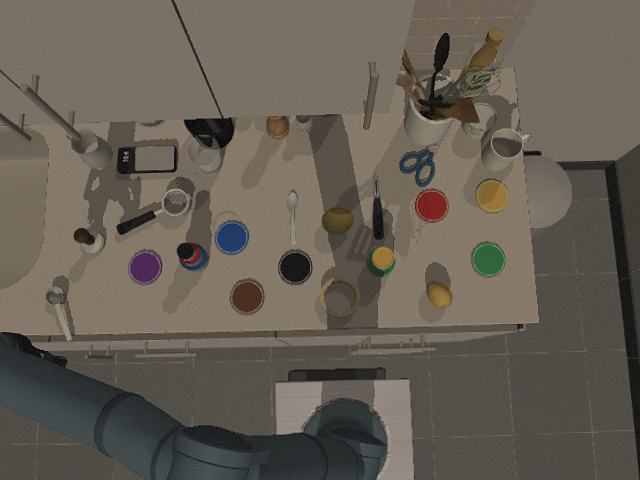

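View pics/scene0.png

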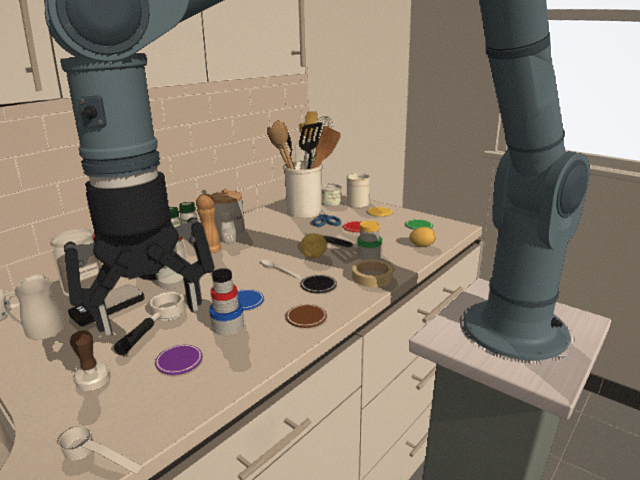

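The top view shows stack A (black/red/blue) at (190,255) and stack B (yellow/green) at (381,262). The coasters are black (295,267), red (432,206), yellow (492,196) and green (489,260).

Three discs could be coaster_blue: blue (232,237), purple (145,267) and brown (247,296). Only (232,237) is blue, and I'll confirm that in a crop.

```bash
cat > h.py <<'E'
from rig import r
import cv2,numpy as np
from scipy.spatial.transform import Rotation as R
from scipy.optimize import least_squares
def cam(n,pose=None):
    c=r.camera_params(n)
    if n=='wrist':
        p,q=pose; M=c['mount']; Rt=R.from_quat(q).as_matrix()
        return c['K'],c['dist_coeffs'],Rt@M[:3,3]+p,Rt@M[:3,:3]
    return c['K'],c['dist_coeffs'],c['eye'],R.from_quat(c['rotation']).as_matrix()
def plane(C,px,z):
    K,D,e,M=C
    u=cv2.undistortPoints(np.float64(px).reshape(-1,1,2),K,D).reshape(-1,2)
    d=np.c_[u,np.ones(len(u))]@M.T
    return (e+d*((z-e[2])/d[:,2])[:,None])[:,:2]
def proj(C,P):
    K,D,e,M=C
    return cv2.projectPoints((np.float64(P).reshape(-1,3)-e)@M,np.zeros(3),np.zeros(3),K,D)[0].reshape(-1,2)
def circ(P):
    f=lambda v:np.hypot(P[:,0]-v[0],P[:,1]-v[1])-v[2]
    s=least_squares(f,[*P.mean(0),.03],loss='soft_l1',f_scale=.001)
    return s.x
def blob(img,seed,tol,C,z,rad=40):
    lab=cv2.cvtColor(img,cv2.COLOR_BGR2LAB).astype(float)
    x,y=seed; ref=np.median(lab[y-2:y+3,x-2:x+3].reshape(-1,3),0)
    w=np.array([.5,1,1]); m=(np.linalg.norm((lab-ref)*w,axis=2)<tol).astype(np.uint8)
    _,L=cv2.connectedComponents(m)
    c=max(cv2.findContours((L==L[y,x]).astype(np.uint8),0,1)[0],key=cv2.contourArea)
    return circ(plane(C,cv2.convexHull(c).reshape(-1,2),z))
E
python3 - <<'E'
from h import *
img=cv2.imread('pics/top0.png');d=np.load('top0.npy');C=cam('top')
K,D,e,M=C
for n,s,z,t in [('c_black',(295,267),.005,18),('c_red',(432,206),.005,25),('c_yel',(492,196),.005,25),('c_blue',(232,237),.005,25),('c_green',(489,260),.005,25),('p_black',(185,250),.122,12),('p_yel',(382,258),.086,25)]:
    v=blob(img,s,t,C,z)
    dz=np.median(d[s[1]-1:s[1]+2,s[0]-1:s[0]+2]); u=cv2.undistortPoints(np.float64([[s]]),K,D)[0,0]
    print(n,v.round(4),'diam',round(2000*v[2],1),'depth pt',(e+M@np.r_[u,1]*dz).round(3))
a=cv2.resize(img[210:320,120:320],None,fx=4,fy=4,interpolation=2)[:, :800]
cv2.imwrite('pics/crop1.png',a)
E
```

```text
c_black [0.4219 0.1029 0.0378] diam 75.6 depth pt [0.423 0.106 0.005]
c_red [ 0.5678 -0.2366  0.0417] diam 83.3 depth pt [ 0.566 -0.238  0.005]
c_yel [ 0.5881 -0.3895  0.0425] diam 84.9 depth pt [ 0.588 -0.389  0.005]
c_blue [0.5012 0.262  0.0416] diam 83.1 depth pt [0.502 0.26  0.004]
c_green [ 0.4277 -0.3664  0.0422] diam 84.4 depth pt [ 0.427 -0.369  0.004]
p_black [0.4486 0.3495 0.0182] diam 36.5 depth pt [0.451 0.35  0.118]
p_yel [ 0.4263 -0.101   0.0255] diam 50.9 depth pt [ 0.425 -0.1    0.084]
```

View pics/crop1.png

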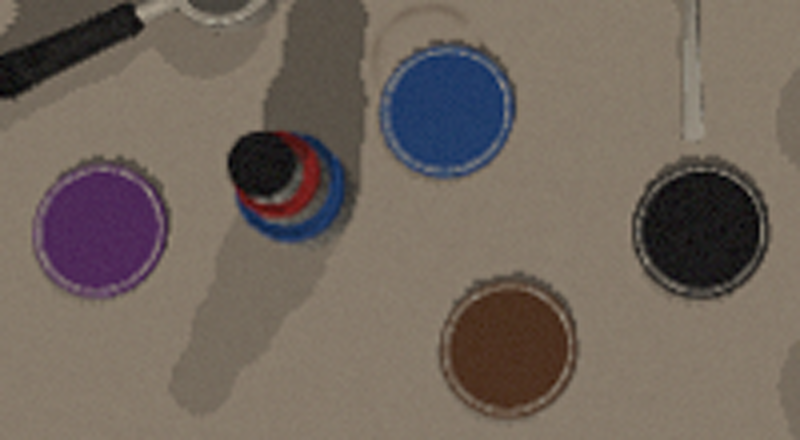

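The crop confirms coaster_blue at top-view (232,237): true blue with a pale ring. The purple (145,267) and brown (247,296) discs are decoys. All measured diameters and heights fit, so I'm moving toward stack A.

Emit:
{"fn": "move_arm", "kwargs": {
  "steps": [1, -1, -0.15, 0, 1, -1, -0.15, 0, 1, -1, -0.15, 0, 1, -1, -0.15, 0, 1, -1, -0.15, 0, 1, -1, -0.15, 0, 1, -1, -0.15, 0],
  "claw": 1,
  "squeeze": 40
}}

```text
time: 0.98
ee_pos: [0.4173, 0.4131, 0.201]
tcp_rot: [0.17, 0.985, 0.0, -0.001]
ft_force: [0.1, 0.4, -0.4]
width: 0.0853
grasp_force: 0.0
```

Emit:
{"fn": "move_arm", "kwargs": {
  "steps": [0.16, -0.315, -0.1, 0, 0.16, -0.315, -0.1, 0, 0.16, -0.315, -0.1, 0]
}}

```text
time: 1.35
ee_pos: [0.4497, 0.3496, 0.181]
tcp_rot: [0.17, 0.985, -0.0, -0.0]
ft_force: [0.4, 0.1, 0.8]
width: 0.0853
grasp_force: 0.0
```

```bash
python3 - <<'E'
from h import *
o=r.get_obs(); print(o['ee_pos'],o['joints'])
p,d=r.capture('wrist'); C=cam('wrist',(o['ee_pos'],o['tcp_rot']))
print('expected px',proj(C,[[.4486,.3495,.122],[.4486,.3495,0]]).round(0), C[2])
cv2.imwrite('pics/w1.png',p)
E
```

```text
[0.44968566 0.34962238 0.18095556] [-0.89980536  0.28526457  0.19466707  1.85027916 -0.06494525  1.01289426
  0.54978987]
expected px [[321. 259.]
 [321. 214.]] [0.37755918 0.37420247 0.32233936]
```

View pics/w1.png

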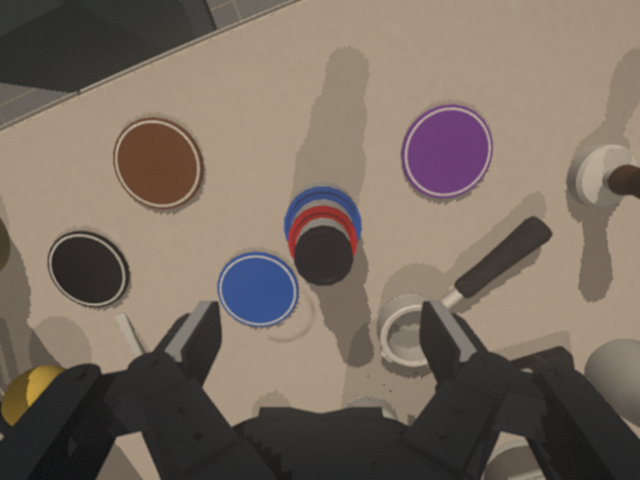

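The wrist view shows the black lid at (323,255), against (321,259) predicted. Its stack-mates lie on the same axis, so I'm descending.

Emit:
{"fn": "move_arm", "kwargs": {
  "steps": [0, 0, -0.25, 0, 0, 0, -0.4, 0, 0, 0, -0.445, 0, 0, 0, -0.445, 0]
}}

```text
time: 1.9
ee_pos: [0.4497, 0.3509, 0.0925]
tcp_rot: [0.169, 0.986, 0.0, -0.0]
ft_force: [1.2, -1.0, 0.9]
width: 0.0853
grasp_force: 0.0
```

Emit:
{"fn": "move_arm", "kwargs": {
  "steps": [0, 0, 0, 0, 0, 0, 0, 0, 0, 0, 0, 0, 0, 0, 0, 0, 0, 0, 0, 0],
  "claw": 0.2
}}

```text
time: 2.52
ee_pos: [0.4515, 0.3502, 0.0936]
tcp_rot: [0.171, 0.985, 0.001, 0.001]
ft_force: [-0.1, 0.2, 5.6]
width: 0.0365
grasp_force: 40.4
```

Emit:
{"fn": "move_arm", "kwargs": {
  "steps": [0, 0, 0.1, 0, 0, 0, 0.25, 0, -0.03, -0.15, 0.25, 0, -0.08, -0.4, 0.25, 0, -0.11, -0.65, 0.2, 0, -0.14, -0.9, 0.1, 0, -0.14, -1, 0, 0, -0.14, -1, -0.1, 0, -0.14, -1, -0.1, 0]
}}

```text
time: 3.65
ee_pos: [0.42, 0.1475, 0.0704]
tcp_rot: [0.171, 0.985, -0.002, -0.002]
ft_force: [-0.1, -0.1, -1.1]
width: 0.0368
grasp_force: 40.3
```

Emit:
{"fn": "move_arm", "kwargs": {
  "steps": [0, -0.23, 0, 0, 0, -0.23, -0.15, 0, 0, -0.23, -0.24, 0, 0, -0.23, -0.28, 0, 0, -0.23, -0.3, 0, 0, -0.23, -0.3, 0]
}}

```text
time: 4.4
ee_pos: [0.4231, 0.1037, 0.0128]
tcp_rot: [0.17, 0.985, 0.0, 0.0]
ft_force: [-0.3, 0.4, -0.3]
width: 0.0369
grasp_force: 40.3
```

```bash
python3 - <<'E'
from h import *
o=r.get_obs(); print(o['ee_pos'],o['ft_force'],o['width'])
for n in('scene',):
    p,d=r.capture(n); cv2.imwrite('pics/s1.png',cv2.resize(p[180:400,150:480],None,fx=2.3,fy=2.3))
E
```

```text
[0.42313136 0.10368842 0.01279624] [-0.26036498  0.36755879 -0.27665898] 0.03691413491408644
```

View pics/s1.png

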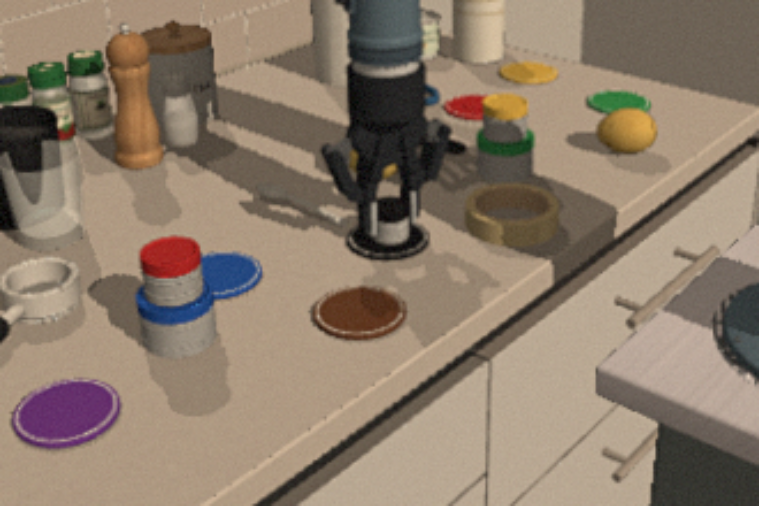

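The picture shows the black pot on its coaster at (390,240) in the crop, and stack A undisturbed at (175,290).

Emit:
{"fn": "move_arm", "kwargs": {
  "steps": [0, 0, -0.008, 0, 0, 0, -0.008, 0]
}}

```text
time: 4.7
ee_pos: [0.4233, 0.1037, 0.0124]
tcp_rot: [0.17, 0.985, 0.001, 0.0]
ft_force: [-3.7, -1.3, 13.1]
width: 0.037
grasp_force: 41.8
```

Emit:
{"fn": "move_arm", "kwargs": {
  "steps": [0, 0, 0, 0, 0, 0, 0, 0, 0, 0, 0, 0, 0, 0, 0.1, 0, 0, 0, 0.3, 0, 0, 0, 0.55, 0, 0, 0, 0.55, 0],
  "claw": 0.8
}}

```text
time: 5.58
ee_pos: [0.426, 0.1045, 0.1244]
tcp_rot: [0.171, 0.985, 0.003, 0.004]
ft_force: [-1.1, 0.2, -1.2]
width: 0.0683
grasp_force: 0.0
```

```bash
python3 - <<'E'
from h import *
o=r.get_obs(); print(o['ee_pos'],o['ft_force'],o['width'])
p,d=r.capture('top'); C=cam('top'); cv2.imwrite('pics/t1.png',p); np.save('t1.npy',d)
K,D,e,M=C
for n,c in (('red',[.4486,.3495,.086]),('black',[.422,.103,.041])):
    s=proj(C,[c])[0].round().astype(int); print(n,s,p[s[1],s[0]])
    print(blob(p,tuple(s),18,C,c[2]))
cv2.imwrite('pics/t1c.png',cv2.resize(p[210:320,120:420],None,fx=2.6,fy=2.6))
E
```

```text
[0.4260301  0.10446196 0.1243556 ] [-1.09889318  0.23290608 -1.2028054 ] 0.06829974577231289
red [189 253] [ 35  37 129]
[0.44959255 0.34971208 0.02485754]
black [295 265] [52 51 47]
[0.32930396 0.09518517 0.24971837]
```

View pics/t1c.png

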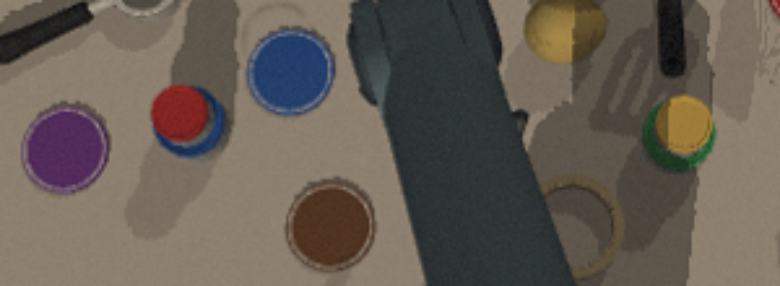

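Emit:
{"fn": "move_arm", "kwargs": {
  "steps": [0.02, -0.3, 0.05, 0, 0.02, -0.6, 0.05, 0, 0.02, -0.9, 0, 0, 0.02, -1, -0.05, 0, 0.02, -1, -0.05, 0],
  "claw": 1
}}

```text
time: 6.25
ee_pos: [0.4239, -0.0985, 0.1087]
tcp_rot: [0.173, 0.985, -0.001, -0.002]
ft_force: [0.8, 0.6, 0.2]
width: 0.0856
grasp_force: 0.0
```

Emit:
{"fn": "move_arm", "kwargs": {
  "steps": [0, -0.02, 0, 0, 0, -0.02, -0.15, 0, 0, -0.02, -0.25, 0, 0, -0.02, -0.29, 0, 0, -0.02, -0.29, 0, 0, -0.02, -0.29, 0]
}}

```text
time: 7.0
ee_pos: [0.4274, -0.1005, 0.0534]
tcp_rot: [0.17, 0.985, 0.0, 0.001]
ft_force: [-0.0, 0.4, 0.0]
width: 0.0853
grasp_force: 0.0
```

Emit:
{"fn": "move_arm", "kwargs": {
  "steps": [0, 0, 0, 0, 0, 0, 0, 0, 0, 0, 0, 0, 0, 0, 0, 0, 0, 0, 0, 0],
  "claw": 0.3
}}

```text
time: 7.62
ee_pos: [0.4272, -0.101, 0.0534]
tcp_rot: [0.171, 0.985, 0.0, 0.001]
ft_force: [-1.2, 0.8, 5.8]
width: 0.0499
grasp_force: 41.7
```

Emit:
{"fn": "move_arm", "kwargs": {
  "steps": [0, 0, 0.1, 0, 0, 0, 0.3, 0, 0.1, -0.12, 0.3, 0, 0.26, -0.33, 0.3, 0, 0.43, -0.54, 0.3, 0, 0.6, -0.75, 0.3, 0, 0.75, -0.95, 0.3, 0, 0.8, -1, 0.3, 0, 0.8, -1, 0.3, 0]
}}

```text
time: 8.75
ee_pos: [0.5861, -0.301, 0.1119]
tcp_rot: [0.171, 0.985, 0.0, -0.001]
ft_force: [-0.4, 0.6, -0.9]
width: 0.0498
grasp_force: 41.8
```

Emit:
{"fn": "move_arm", "kwargs": {
  "steps": [0.01, -0.2, 0, 0, 0.01, -0.4, 0, 0, 0.01, -0.44, -0.1, 0, 0.01, -0.44, -0.3, 0, 0.01, -0.44, -0.42, 0, 0.01, -0.44, -0.47, 0, 0.01, -0.44, -0.49, 0, 0.01, -0.44, -0.49, 0]
}}

```text
time: 9.75
ee_pos: [0.5892, -0.3891, 0.0156]
tcp_rot: [0.17, 0.985, -0.0, 0.001]
ft_force: [0.2, 0.4, -0.6]
width: 0.0502
grasp_force: 41.9
```

```bash
python3 - <<'E'
from h import *
o=r.get_obs(); print(o['ee_pos'],o['ft_force'],o['width'],o['joints'])
p,d=r.capture('wrist'); cv2.imwrite('pics/w2.png',p)
E
```

```text
[ 0.5891904  -0.38910176  0.01562421] [ 0.19490983  0.42124015 -0.58689728] 0.050182455847203045 [ 0.18221008  0.77201486  0.48654359  1.59138461 -0.43460637  0.88608491
  2.05776832]
```

View pics/w2.png

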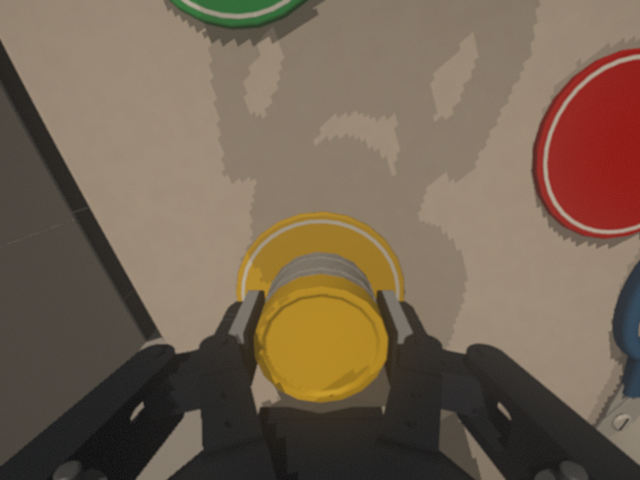

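The wrist view shows the yellow pot gripped at (320,345), over the yellow coaster and laterally centred. I'm lowering the last 3 mm and releasing.

Emit:
{"fn": "move_arm", "kwargs": {
  "steps": [0, 0, -0.008, 0, 0, 0, -0.013, 0, 0, 0, -0.017, 0]
}}

```text
time: 10.18
ee_pos: [0.5888, -0.3891, 0.0125]
tcp_rot: [0.171, 0.985, 0.0, 0.0]
ft_force: [-2.3, 1.9, 6.5]
width: 0.0504
grasp_force: 42.4
```

Emit:
{"fn": "move_arm", "kwargs": {
  "steps": [0, 0, 0, 0, 0, 0, 0, 0, 0, 0, 0, 0, 0, 0, 0.1, 0, 0, 0, 0.3, 0, 0, 0, 0.5, 0, 0, 0, 0.5, 0],
  "claw": 1
}}

```text
time: 11.05
ee_pos: [0.5916, -0.3919, 0.1181]
tcp_rot: [0.171, 0.985, -0.002, 0.005]
ft_force: [-0.0, 0.0, -0.2]
width: 0.0852
grasp_force: 0.0
```

```bash
python3 - <<'E'
from h import *
p,d=r.capture('top'); C=cam('top'); cv2.imwrite('pics/t2.png',p)
for n,c,t in (('red',[.4496,.3497,.086],25),('green',[.4263,-.101,.046],25),('black',[.422,.103,.041],25)):
    s=proj(C,[c])[0].round().astype(int); print(n,s,p[s[1],s[0]],blob(p,tuple(s),t,C,c[2]))
E
```

```text
red [189 253] [ 39  43 133] [0.44950587 0.3495009  0.0251318 ]
green [381 260] [74 71 62] [ 0.38292349 -0.07130612  0.75938026]
black [295 265] [29 31 29] [0.41698673 0.10451816 0.0404013 ]
```

View pics/t2.png

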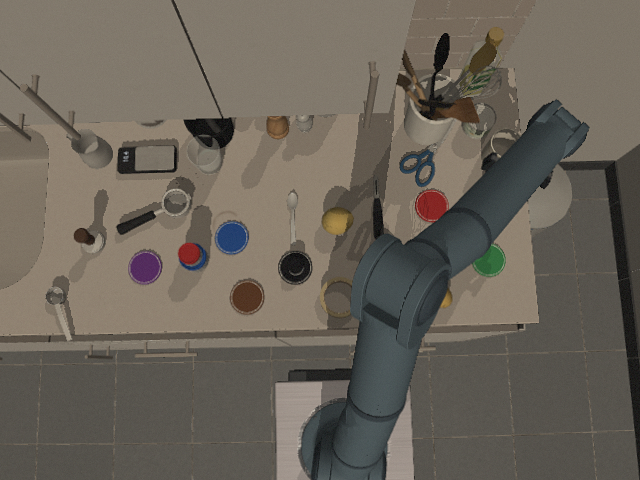

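The top view shows the black pot centred on its coaster at (295,267). The arm hides the green pot, so I'll measure it with the wrist camera.

Emit:
{"fn": "move_arm", "kwargs": {
  "steps": [-0.18, 0.25, 0.05, 0, -0.36, 0.5, 0.1, 0, -0.54, 0.75, 0.1, 0, -0.72, 1, 0.1, 0, -0.81, 1, 0.1, 0, -0.81, 1, 0.1, 0]
}}

```text
time: 11.85
ee_pos: [0.4249, -0.1888, 0.1309]
tcp_rot: [0.171, 0.985, 0.0, -0.001]
ft_force: [1.0, -1.7, -0.3]
width: 0.0857
grasp_force: 0.0
```

Emit:
{"fn": "move_arm", "kwargs": {
  "steps": [0, 0.22, 0, 0, 0, 0.44, 0, 0, 0, 0.44, 0, 0, 0, 0.44, 0, 0]
}}

```text
time: 12.35
ee_pos: [0.4278, -0.1024, 0.1316]
tcp_rot: [0.171, 0.985, -0.001, 0.001]
ft_force: [-0.2, 0.2, -0.0]
width: 0.0853
grasp_force: 0.0
```

```bash
python3 - <<'E'
from h import *
o=r.get_obs(); print(o['ee_pos'])
p,d=r.capture('wrist'); C=cam('wrist',(o['ee_pos'],o['tcp_rot'])); cv2.imwrite('pics/w3.png',p)
s=proj(C,[[.4263,-.101,.046]])[0].round().astype(int); print(s,p[s[1],s[0]],blob(p,tuple(s),25,C,.046))
E
```

```text
[ 0.42780522 -0.1023974   0.13164144]
[323 244] [ 69 135  58] [ 0.42509797 -0.1018952   0.0319841 ]
```

Emit:
{"fn": "move_arm", "kwargs": {
  "steps": [0, 0, -0.25, 0, 0, 0, -0.45, 0, 0, 0, -0.55, 0, 0, 0, -0.595, 0, 0, 0, -0.595, 0]
}}

```text
time: 13.02
ee_pos: [0.4266, -0.102, 0.0122]
tcp_rot: [0.171, 0.985, -0.0, -0.0]
ft_force: [-0.5, 0.0, 0.3]
width: 0.0857
grasp_force: 0.0
```

Emit:
{"fn": "move_arm", "kwargs": {
  "steps": [0, 0, 0, 0, 0, 0, 0, 0, 0, 0, 0, 0, 0, 0, 0, 0],
  "claw": 0.45
}}

```text
time: 13.52
ee_pos: [0.4278, -0.1012, 0.0135]
tcp_rot: [0.171, 0.985, 0.0, 0.001]
ft_force: [-1.0, 0.3, 7.3]
width: 0.0651
grasp_force: 44.3
```

Emit:
{"fn": "move_arm", "kwargs": {
  "steps": [0, 0, 0.1, 0, 0, 0, 0.3, 0, 0, -0.2, 0.35, 0, 0, -0.45, 0.35, 0, 0, -0.7, 0.35, 0, 0, -0.95, 0.35, 0, 0, -1, 0.35, 0, 0, -1, 0.35, 0]
}}

```text
time: 14.52
ee_pos: [0.4258, -0.3009, 0.082]
tcp_rot: [0.171, 0.985, 0.0, -0.0]
ft_force: [-0.2, 0.5, -2.5]
width: 0.0653
grasp_force: 45.7
```

Emit:
{"fn": "move_arm", "kwargs": {
  "steps": [0.01, -0.15, 0, 0, 0.01, -0.325, 0, 0, 0.01, -0.325, -0.1, 0, 0.01, -0.325, -0.22, 0, 0.01, -0.325, -0.29, 0, 0.01, -0.325, -0.31, 0, 0.01, -0.325, -0.32, 0, 0.01, -0.325, -0.325, 0, 0.01, -0.325, -0.329, 0]
}}

```text
time: 15.65
ee_pos: [0.4288, -0.3647, 0.0186]
tcp_rot: [0.17, 0.985, 0.002, -0.0]
ft_force: [-5.0, 6.6, 14.9]
width: 0.065
grasp_force: 47.6
```

Emit:
{"fn": "move_arm", "kwargs": {
  "steps": [0, 0, 0, 0, 0, 0, 0, 0, 0, 0, 0, 0, 0, 0, 0.1, 0, 0, 0, 0.3, 0, 0, 0, 0.5, 0, 0, 0, 0.5, 0],
  "claw": 1
}}

```text
time: 16.52
ee_pos: [0.4311, -0.3686, 0.1213]
tcp_rot: [0.171, 0.985, -0.002, 0.004]
ft_force: [-0.2, -0.2, -1.0]
width: 0.0854
grasp_force: 0.0
```

Emit:
{"fn": "move_arm", "kwargs": {
  "steps": [0, 0.3, 0, 0, 0, 0.6, 0, 0, 0, 0.9, 0, 0, 0, 1, 0, 0, 0, 1, 0, 0]
}}

```text
time: 17.15
ee_pos: [0.4282, -0.1637, 0.1162]
tcp_rot: [0.168, 0.986, 0.0, -0.0]
ft_force: [-0.9, 0.2, -0.3]
width: 0.0851
grasp_force: 0.0
```

Emit:
{"fn": "move_arm", "kwargs": {
  "steps": [0, 0.3, 0, 0, 0, 0.6, 0, 0, 0, 0.9, 0, 0, 0, 1, 0, 0, 0, 1, 0, 0]
}}

```text
time: 17.77
ee_pos: [0.4291, 0.0342, 0.1166]
tcp_rot: [0.17, 0.985, -0.0, 0.0]
ft_force: [0.8, -0.5, 0.2]
width: 0.0855
grasp_force: 0.0
```

```bash
python3 - <<'E'
from h import *
print(r.get_obs()['ee_pos'])
p,d=r.capture('top'); C=cam('top'); cv2.imwrite('pics/t3.png',p)
cv2.imwrite('pics/t3c.png',cv2.resize(p[160:320,380:540],None,fx=3.7,fy=3.7))
E
```

```text
[0.4291061  0.03418851 0.11655226]
```

View pics/t3c.png

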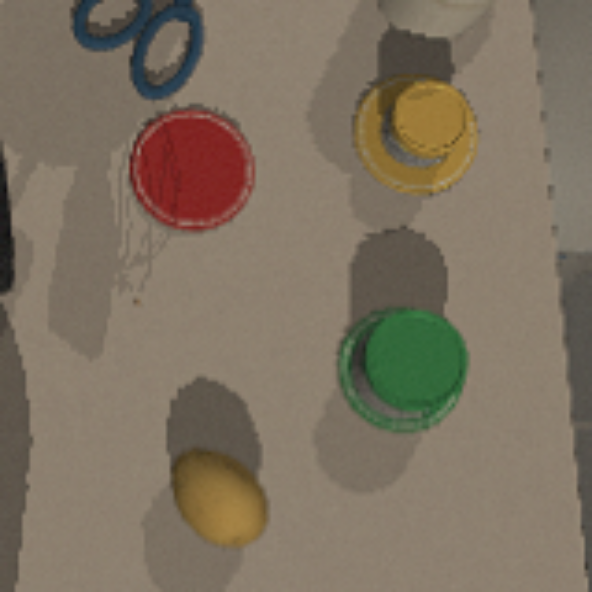

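The crop shows the yellow pot (430,118) and green pot (415,360) standing on their coasters, shifted only by height parallax. The red coaster (192,168) is free, so red is next.

Emit:
{"fn": "move_arm", "kwargs": {
  "steps": [0.03, 0.3, 0, 0, 0.06, 0.6, 0, 0, 0.1, 0.9, 0, 0, 0.108, 1, 0, 0, 0.108, 1, 0, 0]
}}

```text
time: 18.45
ee_pos: [0.451, 0.2332, 0.1163]
tcp_rot: [0.171, 0.985, -0.001, 0.0]
ft_force: [0.4, -0.6, 0.3]
width: 0.086
grasp_force: 0.0
```

Emit:
{"fn": "move_arm", "kwargs": {
  "steps": [0, 0.3, 0, 0, 0, 0.58, 0, 0, 0, 0.58, 0, 0, 0, 0.58, -0.15, 0, 0, 0.58, -0.25, 0, 0, 0.58, -0.32, 0, 0, 0.58, -0.32, 0, 0, 0.58, -0.32, 0]
}}

```text
time: 19.45
ee_pos: [0.451, 0.3495, 0.0532]
tcp_rot: [0.171, 0.985, 0.0, 0.0]
ft_force: [-0.0, 0.9, -0.1]
width: 0.0857
grasp_force: 0.0
```

Emit:
{"fn": "move_arm", "kwargs": {
  "steps": [0, 0, 0, 0, 0, 0, 0, 0, 0, 0, 0, 0, 0, 0, 0, 0, 0, 0, 0, 0],
  "claw": 0.3
}}

```text
time: 20.08
ee_pos: [0.4507, 0.351, 0.0534]
tcp_rot: [0.17, 0.985, 0.001, 0.0]
ft_force: [-0.7, -0.0, 4.7]
width: 0.0497
grasp_force: 41.9
```

Emit:
{"fn": "move_arm", "kwargs": {
  "steps": [0, 0, 0.1, 0, 0, 0, 0.3, 0, 0, -0.15, 0.3, 0, 0, -0.4, 0.3, 0, 0, -0.7, 0.3, 0, 0, -1, 0.3, 0, 0, -1, 0.3, 0]
}}

```text
time: 20.95
ee_pos: [0.4491, 0.1434, 0.1124]
tcp_rot: [0.176, 0.984, -0.001, -0.001]
ft_force: [0.3, 0.6, -1.4]
width: 0.05
grasp_force: 41.9
```

Emit:
{"fn": "move_arm", "kwargs": {
  "steps": [0, -0.2, 0, 0, 0, -0.45, 0, 0, 0, -0.75, 0, 0, 0, -1, 0, 0, 0, -1, 0, 0]
}}

```text
time: 21.58
ee_pos: [0.4498, -0.0538, 0.1131]
tcp_rot: [0.175, 0.985, -0.0, 0.0]
ft_force: [-0.1, 1.0, -0.7]
width: 0.0499
grasp_force: 42.0
```

Emit:
{"fn": "move_arm", "kwargs": {
  "steps": [0, -0.2, 0, 0, 0.1, -0.45, 0, 0, 0.3, -0.65, 0, 0, 0.5, -0.85, 0, 0, 0.591, -0.933, 0, 0, 0.591, -0.933, 0, 0, 0.591, -0.933, -0.15, 0, 0.591, -0.933, -0.3, 0, 0.591, -0.933, -0.42, 0, 0.591, -0.933, -0.47, 0, 0.591, -0.933, -0.49, 0]
}}

```text
time: 22.95
ee_pos: [0.568, -0.2347, 0.0141]
tcp_rot: [0.17, 0.985, 0.001, -0.001]
ft_force: [1.1, -0.1, -1.1]
width: 0.0496
grasp_force: 42.1
```

Emit:
{"fn": "move_arm", "kwargs": {
  "steps": [0, 0, -0.006, 0, 0, 0, -0.012, 0, 0, 0, -0.016, 0]
}}

```text
time: 23.32
ee_pos: [0.569, -0.2367, 0.0124]
tcp_rot: [0.171, 0.985, 0.0, 0.001]
ft_force: [-1.1, 1.0, 6.2]
width: 0.05
grasp_force: 42.6
```

Emit:
{"fn": "move_arm", "kwargs": {
  "steps": [0, 0, 0, 0, 0, 0, 0, 0, 0, 0, 0, 0, 0, 0, 0.1, 0, 0, 0, 0.3, 0, 0, 0, 0.5, 0, 0, 0, 0.5, 0],
  "claw": 1
}}

```text
time: 24.2
ee_pos: [0.5718, -0.2384, 0.1169]
tcp_rot: [0.171, 0.985, -0.001, 0.005]
ft_force: [0.4, -0.1, 0.3]
width: 0.0857
grasp_force: 0.0
```

Emit:
{"fn": "move_arm", "kwargs": {
  "steps": [-0.3, 0.05, 0, 0, -0.55, 0.2, 0, 0, -0.591, 0.5, 0, 0, -0.591, 0.8, 0, 0, -0.591, 1, 0, 0, -0.591, 1, 0, 0]
}}

```text
time: 24.95
ee_pos: [0.4496, -0.0324, 0.1111]
tcp_rot: [0.167, 0.986, 0.001, -0.001]
ft_force: [0.4, -0.3, 0.8]
width: 0.0855
grasp_force: 0.0
```

Emit:
{"fn": "move_arm", "kwargs": {
  "steps": [0, 0.3, 0, 0, 0, 0.6, 0, 0, 0, 0.9, 0, 0, 0, 1, 0, 0]
}}

```text
time: 25.45
ee_pos: [0.4501, 0.1668, 0.1114]
tcp_rot: [0.168, 0.986, 0.0, 0.0]
ft_force: [-0.5, 0.0, 0.5]
width: 0.0852
grasp_force: 0.0
```

```bash
python3 - <<'E'
from h import *
print(r.get_obs()['ee_pos'])
p,d=r.capture('top'); C=cam('top'); cv2.imwrite('pics/t4.png',p)
for n,c in (('blue',[.4496,.3497,.046]),('red',[.568,-.2366,.045])):
    s=proj(C,[c])[0].round().astype(int); print(n,s,p[s[1],s[0]],blob(p,tuple(s),25,C,c[2]))
E
```

```text
[0.45014727 0.16679554 0.11143799]
blue [192 256] [110  64  39] [0.44872329 0.34973864 0.03331324]
red [434 201] [ 33  36 131] [ 0.55716687 -0.22884895  0.04015118]
```

Emit:
{"fn": "move_arm", "kwargs": {
  "steps": [0, 0.3, 0, 0, 0, 0.6, 0, 0, 0, 0.9, 0, 0, 0, 0.933, 0, 0, 0, 0.933, 0, 0, 0, 0.933, -0.2, 0, 0, 0.933, -0.35, 0, 0, 0.933, -0.45, 0, 0, 0.933, -0.495, 0, 0, 0.933, -0.495, 0]
}}

```text
time: 26.75
ee_pos: [0.4504, 0.3492, 0.0122]
tcp_rot: [0.171, 0.985, -0.0, -0.0]
ft_force: [0.8, 0.5, -0.1]
width: 0.0852
grasp_force: 0.0
```

Emit:
{"fn": "move_arm", "kwargs": {
  "steps": [0, 0, 0, 0, 0, 0, 0, 0, 0, 0, 0, 0, 0, 0, 0, 0],
  "claw": 0.45
}}

```text
time: 27.25
ee_pos: [0.4513, 0.3512, 0.0137]
tcp_rot: [0.17, 0.985, 0.001, 0.001]
ft_force: [0.2, -0.1, 6.0]
width: 0.0646
grasp_force: 45.2
```

Emit:
{"fn": "move_arm", "kwargs": {
  "steps": [0, 0, 0.1, 0, 0, 0, 0.2, 0, 0.06, -0.1, 0.2, 0, 0.16, -0.27, 0.2, 0, 0.26, -0.44, 0.2, 0, 0.26, -0.44, 0.2, 0, 0.26, -0.44, 0.12, 0, 0.26, -0.44, 0.06, 0, 0.26, -0.44, 0.035, 0, 0.26, -0.44, 0.027, 0, 0.26, -0.44, 0.022, 0]
}}

```text
time: 28.62
ee_pos: [0.4994, 0.2632, 0.0186]
tcp_rot: [0.169, 0.986, -0.001, -0.003]
ft_force: [-10.6, -4.1, 25.3]
width: 0.0649
grasp_force: 47.4
```

Emit:
{"fn": "move_arm", "kwargs": {
  "steps": [0, 0, 0, 0, 0, 0, -0.002, 0]
}}

```text
time: 28.88
ee_pos: [0.4994, 0.2632, 0.0187]
tcp_rot: [0.169, 0.986, -0.001, -0.003]
ft_force: [-10.5, -3.5, 23.6]
width: 0.0647
grasp_force: 47.3
```

Emit:
{"fn": "move_arm", "kwargs": {
  "steps": [0, 0, 0.004, 0, 0, 0, 0.004, 0]
}}

```text
time: 29.12
ee_pos: [0.4994, 0.2632, 0.0187]
tcp_rot: [0.169, 0.986, -0.001, -0.003]
ft_force: [-7.9, -3.2, 17.7]
width: 0.0651
grasp_force: 46.4
```

Emit:
{"fn": "move_arm", "kwargs": {
  "steps": [0, 0, 0, 0, 0, 0, 0, 0, 0, 0, 0, 0, 0, 0, 0.1, 0, 0, 0, 0.3, 0, 0, 0, 0.5, 0, -0.3, 0.2, 0.5, 0, -0.4, 0.5, 0.5, 0, -0.4, 0.8, 0.5, 0, -0.4, 1, 0.5, 0, -0.4, 1, 0.5, 0],
  "claw": 1
}}

```text
time: 30.5
ee_pos: [0.4199, 0.4686, 0.1187]
tcp_rot: [0.167, 0.986, 0.002, 0.0]
ft_force: [-0.0, -1.2, -0.4]
width: 0.0851
grasp_force: 0.0
```

```bash
python3 - <<'E'
from h import *
print(r.get_obs()['ee_pos'])
p,d=r.capture('top'); C=cam('top'); K,D,e,M=C
cv2.imwrite('pics/t5c.png',cv2.resize(p[150:330,120:540],None,fx=1.9,fy=1.9))
# pot lid centres from depth: points in each top's height band near the coaster
vv,uu=np.mgrid[0:480,0:640]; u=cv2.undistortPoints(np.float64(np.c_[uu.ravel(),vv.ravel()]).reshape(-1,1,2),K,D).reshape(-1,2)
P=e+(np.c_[u,np.ones(len(u))]*d.ravel()[:,None])@M.T
for n,c,h in (('black',(.4219,.1029),.041),('red',(.5678,-.2366),.045),('yel',(.5881,-.3895),.045),('blue',(.5012,.262),.051),('green',(.4277,-.3664),.051)):
    q=P[(np.hypot(P[:,0]-c[0],P[:,1]-c[1])<.05)&(abs(P[:,2]-h)<.008)]
    hull=cv2.convexHull(np.float32(q[:,:2])).reshape(-1,2).astype(float); v=circ(hull)
    A=np.c_[q[:,:2],np.ones(len(q))]; s=np.linalg.lstsq(A,q[:,2],rcond=None)[0]
    print(n,len(q),'off mm',((v[:2]-c)*1000).round(1),'diam',round(v[2]*2000),'z',np.median(q[:,2]).round(4),'tilt',np.hypot(*s[:2]).round(3))
E
```

```text
[0.41994879 0.4685639  0.11870261]
black 194 off mm [-1.5  1.5] diam 37 z 0.0401 tilt 0.016
red 345 off mm [-1.  -0.3] diam 51 z 0.0436 tilt 0.017
yel 356 off mm [0.6 0.7] diam 51 z 0.0441 tilt 0.011
blue 580 off mm [-4.   2.1] diam 66 z 0.0502 tilt 0.007
green 613 off mm [-2.1  2.9] diam 66 z 0.0495 tilt 0.011
```

View pics/t5c.png

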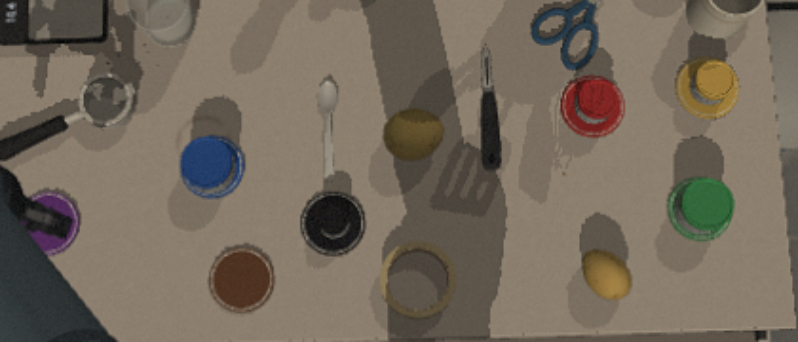

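The picture shows all five pots upright on their matching coasters: blue (210,162), black (332,222), red (592,105), yellow (710,85) and green (703,205). Offsets are at most 4.5 mm against the 12 mm allowed, and the hand is clear, so I'm handing in.

```bash
python3 -c "
from rig import r
print(r.finish_job())"
```

```text
the job is handed in; nothing more can be done
None
```

The job is handed in: all five pots stand upright and free on their matching coasters, at most about 4.5 mm off centre by my last measurement (12 mm allowed), in about 31 s; the hand-in returned no verdict.

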